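Set the weld-current lever and store it with the probe

ROBOT

A 6-joint arm with a two-finger parallel gripper is mounted at the origin on the work surface. World frame = base frame: x ahead of the robot, y to its left, z up, the work surface at z = 0. Lengths are in mm, angles in rad, forces in N, time in s.
With the tool pointing down it reaches from about 425 to 1125 mm from the base axis. Payload 14.9 kg.
Tool frame: the origin (TCP) lies at the very end of the fingers, on their centre line; the grasp point (between the pads) lies 19 mm behind it; z points along the fingers, y is the line along which they close (so a half turn about z gives the same grasp; the last joint's range is limited). The gripper opens to 91 mm and grips with 3 to 60 N. Pads are 32 mm wide; open, the fingers measure 118 mm over their backs; the gripper's body (76 mm by 178 mm) begins 60 mm behind the grasp point.
Start: joints at [-1.239, 0.379, 1.734, -0, 1.028, -0.033], TCP at [249.73, -653.952, 213.932] pointing down, gripper open.
Joint ranges: [-2.77, 2.77], [-0.74, 2.19], [0, 2.66], [-1.06, 4.2], [0.31, 2.87], [-3.08, 3.08]. Speed limits (rad/s): [1.89, 1.89, 2.39, 3.14, 3.14, 3.14].

INTERFACE

Orientations are given as [roll, pitch, yaw] about the fixed x, y, z axes, in that order (R = Rz(yaw) Ry(pitch) Rx(roll)).
In Python, from bench import sensors, camera, ctrl gives the robot as it stands.
- The arm moves only by the tool drive_tool, never from a script. Its argument "series" is a list of rows, each a list of 7 numbers: the shift along the tool's x, y, z in m, then the turn, a rotation vector about the tool's x, y, z in rad, then the gripper's target within -1 to 1 (shut at 1, half-way at 0, fully open at -1). In form: [[x, y, z, ax, ay, az, hand], ...]. A call has 1 to 20 rows; each row shifts and turns the commanded pose from where the row before left it, along the tool's axes as they then stand; what a row does not reach is not made up. A row lasts 1/8 s, in which the tool goes at most 62.5 mm and 10.7 degrees, less where a joint would pass 70% of its speed; a pose out of reach is approached as far as the arm can. A call with a gripper value outside its range is refused whole. The fingers move at their own pace and stop on an object; "newtons" is the grip in N (left out, the last holds). Time passes only in rows, so rows that do not move let the fingers close. It gives the time, the measured TCP pose, the force, the opening and the grip force at its end, in the units of the state.
- sensors.state(): the state, without advancing time (a new reading comes with each control period).
- camera(name): name is "side" or "top"; returns a dict with "pixels" (400x640x3 uint8, blue, green, red), "range_z" (400x640 float32, mm along the optical axis (not along the pixel's ray), 0 where there is no reading), "camera_matrix" (3x3 intrinsics, pixels), "view" (4x4, takes a point from world to camera coordinates). Camera axes: x right, y up, looking along -z (the intrinsics and any distortion apply to the point x, -y, -z); pixel columns grow to the right and rows downward; lengths in mm; the calibration is good to about 2 mm. A picture is of the moment at which its call begins.
- ctrl.close_job(): hands the job in; it is judged then, once.
The state is a dict: "clock": time; "q": joint angles; "joint_vel": joint speeds; "effort": joint torques, N m; "eef_pos": TCP position; "tool_rot": TCP orientation; "wrist_force": force on the tool from outside, world axes, zero at the start; "moment": the same for the moment, N m; "gripper_width": finger opening in mm; "finger_force": force on a finger pad.
Only numpy, scipy, OpenCV 4.12 (cv2) and the standard library are available. Lean on these libraries where they do the work, as an engineer would, in place of code of your own. Each camera call takes 0.05 s, during which the arm holds its last target. There are 200 camera calls.

TASK

On the grey weld-current controller, swing the lever round until its pointer lines up with the small steel index block on the dial rim, and leave it there. Then pick up the probe and push its thin end into the square guard on the controller's front to press the recessed button all the way in, using only the probe on the button. Finally lay the probe flat inside the grey tray; do not disturb the battery pack, the bottle or the spanner.

Things in the scene. Friction and masses are not known exactly. Their poses are not given: they have to be found in the camera images.
- unit: Weld-current controller: fixed grey box, 190 (x) x 250 (y) x 85 mm high, stands on the bench. Origin: centre of its underside. Its front with the white plate, meter window and button is its +x face, which looks away from the robot. A lever and dial are on its top; two terminals 36 mm high stand on its top at (-75, +-105) mm.
- lever (a joint): Angle of the lever about the vertical hinge (rad); 0 = pointing along the controller's own +x, growing counter-clockwise seen from above, stops at +-1.25. Stiff (about 0.12 Nm), stays where it is left.
- lever_hinge (a point): On the lever's hinge axis at the controller's top surface (85 mm high), 45 mm behind the controller's centre (local x = -45 mm). Turns with the lever: its x axis points along the lever to its pointer nose, which ends 104 mm from the hinge. z up.
- lever_grip (a point): Point in the lever's upright round black grip: diameter 22 mm, standing 78 mm out from the hinge, from 14 to 66 mm above the controller's top; this point is 45 mm above that top. The flat steel arm under it is 14 mm wide, 7 to 15 mm above the top.
- index: Set-point index: small fixed steel block with a pointed nose, 24 x 12 x 12 mm, on the dial rim on the controller's top, just beyond the lever's pointer. Origin on the lever's hinge axis at the controller's top; its x axis points from the hinge to the block, so the lever is lined up when its x axis is parallel to this one.
- index_nose (a point): Tip of the index's nose, 105 mm from the hinge axis, 5 mm above the controller's top.
- button_mouth (a point): Centre of the outer mouth of the square guard round the button, 21 mm in front of the controller's front face, 45 mm above the bench, at local y = +60 mm. The opening is 18 x 18 mm; the outside of the guard is 34 x 34 mm. Its x axis points straight out of the opening (away from the controller).
- button (a joint): Travel of the recessed spring button (m): 0 out, 0.006 fully pressed, about 4.5 N when fully in. Round black cap of diameter 15 mm whose face at rest lies 14 mm inside the mouth; it moves along the controller's -x and springs back.
- probe: Probe (stylus), 140 mm long, 60 g, lying loose on the bench: black square handle 18 x 18 mm, 85 mm long, and a steel rod of diameter 8 mm, 55 mm long. Origin: centre of the underside; the rod points to its -x, the long axis is x; the handle runs from x = -15 to +70 mm; the axis is 9 mm above its underside.
- probe_tip (a point): Rounded free end of the probe's steel rod (local x = -70 mm), on its axis.
- probe_butt (a point): End of the probe's handle (local x = +70 mm), on its axis.
- tray: Open grey plastic tray, fixed, 200 (x) x 120 (y) x 25 mm high, walls and floor 5 mm. Origin: centre of its underside.
- spanner: Bystander: flat steel double-ended spanner, about 150 x 30 x 6 mm, lying near the probe. Origin: centre of its underside, long axis x.
- pack: Bystander: battery pack of purple cells in black holders, 146 (x) x 70 (y) x 48 mm, 0.85 kg, standing in front of the controller. Origin: centre of its underside.
- bottle: Bystander: white plastic bottle, diameter 56 mm, 150 mm tall, standing in front of the controller on the button side. Origin: centre of its underside.
Not all that is in view belongs to the job. What is meant by the probe is not blue, and is the larger of those in its own colour. There is more than one size of the tray; the one meant has the size given above.

How it is judged:
By the outcome, as a careful person would: the job done as asked, in the order asked, and still so for the second after the job is handed in, with the robot touching nothing.
It also fails if it takes over 64 s, if anything falls off the work surface, if the arm or the gripper's body presses on something with over 40 N, if the wrist force passes 120 N, or if a joint passes its speed limit or range.

## Working session

There is one attempt and no reset: what is moved stays moved. The work goes in short steps, Python scripts to look and compute and a tool call to move; the robot and the scene stay as the last step left them, time stands still between calls to the robot, and variables do not carry over. Pictures are saved under pics/ and viewed, at most 13 in all, crops included, and the job is handed in when it is done.

Besides the shell and the picture viewer there is one more tool, called after ">>>" as a command line: name --pt "numbers of a row" for each row, then --argument value for the rest. drive_tool: Moves the arm, as the interface text tells. Its arguments: {"type":"object","properties":{"series":{"type":"array"},"newtons":{"type":"number"}},"required":["series"]}

```bash
mkdir -p pics; ls
cat > h.py <<'E'
import numpy as np, cv2, sys
sys.path.insert(0,'.')
from bench import sensors,camera,ctrl
def grab(n):
    c=camera(n); np.savez(f'{n}.npz',**{k:np.asarray(c[k]) for k in c}); return c
def load(n): return dict(np.load(f'{n}.npz'))
def cloud(c):
    K,V,d=c['camera_matrix'],c['view'],c['range_z'].astype(float)
    v,u=np.mgrid[:d.shape[0],:d.shape[1]]
    p=np.stack([(u-K[0,2])/K[0,0]*d,-(v-K[1,2])/K[1,1]*d,-d],-1)
    w=(p-V[:3,3])@V[:3,:3]; w[d<=0]=np.nan; return w
def proj(c,P):
    K,V=c['camera_matrix'],c['view']; p=np.atleast_2d(P)@V[:3,:3].T+V[:3,3]
    q=np.stack([p[:,0],-p[:,1],-p[:,2]],1)@K.T; return q[:,:2]/q[:,2:]
E
python3 - <<'E'
from h import *
for n in('top','side'):
    c=grab(n); cv2.imwrite(f'pics/{n}0.png',c['pixels']); print(n,list(c.keys()),c['camera_matrix'].tolist(),np.round(c['view'],3).tolist())
    print((-c['view'][:3,:3].T@c['view'][:3,3]).round())
    w=cloud(c); print(np.nanmin(w,(0,1)),np.nanmax(w,(0,1)),np.isnan(w).mean())
print(sensors.state())
E
```

```text
pics
top ['pixels', 'range_z', 'camera_matrix', 'view'] [[463.77032650830967, 0.0, 316.57900033214685], [0.0, 463.77032650830967, 198.5873395468043], [0.0, 0.0, 1.0]] [[-0.052, -0.999, -0.001, -69.106], [0.977, -0.051, 0.208, -539.476], [-0.208, 0.01, 0.978, -1627.96], [0.0, 0.0, 0.0, 1.0]]
[ 185.  -81. 1705.]
[ -378.7565382  -2003.97361425  -779.7496854 ] [1383.9096671  1668.56634168  903.95509425] 0.00402734375
side ['pixels', 'range_z', 'camera_matrix', 'view'] [[375.9035619446709, 0.0, 319.9552445187212], [0.0, 375.9035619446709, 199.03361687400724], [0.0, 0.0, 1.0]] [[-0.728, -0.686, -0.003, 318.696], [0.324, -0.347, 0.88, -301.002], [-0.605, 0.639, 0.475, -825.913], [0.0, 0.0, 0.0, 1.0]]
[-170.  642.  658.]
[ -299.15647672 -2375.23643434  -481.66207581] [1384.64711182  732.56286399  652.14976131] 0.0040078125
{'clock': 0.1, 'q': array([-1.23930009e+00,  3.79360250e-01,  1.73468102e+00,  2.61188174e-05,
        1.02850373e+00, -3.33070567e-02]), 'joint_vel': array([ 0.00133229, -0.00115238, -0.00129178, -0.00028126,  0.00053427,
       -0.00109304]), 'effort': array([-7.67151014e-04, -7.65031815e+01, -4.35295594e+01,  6.51346310e-02,
        3.98901547e-02, -3.04730816e-05]), 'eef_pos': array([ 249.62335978, -653.62306254,  213.37144837]), 'tool_rot': array([-3.14064159e+00, -5.40599559e-05,  3.64789774e-01]), 'wrist_force': array([-0.00138227, -0.51411625,  0.68864347]), 'moment': array([-0.01641522,  0.00212373, -0.0156979 ]), 'finger_force': 0.0, 'gripper_width': 91.1243726852515}
```

View pics/top0.png

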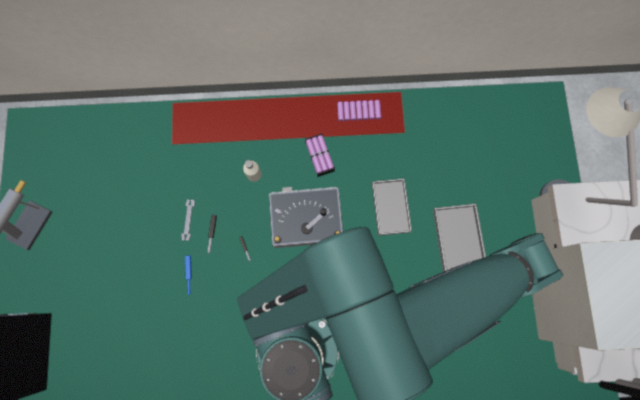

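View pics/side0.png

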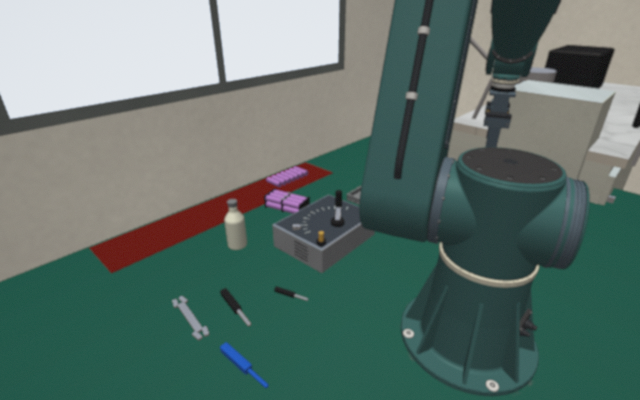

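The top view shows the controller at about (306,217), the lever at (315,218), the black probe at (211,232) with its rod toward the robot, and a small black decoy at (245,248). The trays are at (391,207) and (460,238), the bottle at (252,170), the pack at (320,155) and the spanner at (188,220). The side view shows the same layout.

Run:
```python
from h import *
for n in('top','side'):
    c=load(n); w=cloud(c); m=((w[...,2]>3.5)&(w[...,2]<250)&(w[...,0]>300)&(w[...,0]<1150)&(abs(w[...,1])<700)).astype(np.uint8)
    g=w[(w[...,2]<3)&(w[...,2]>-6)&(w[...,0]>300)&(w[...,0]<900)]; print(n,'bench z',np.median(g[:,2]),g[:,2].std())
    k,L,S,C=cv2.connectedComponentsWithStats(m,connectivity=8)
    for i in range(1,k):
        if S[i,4]<12: continue
        p=w[L==i]; r=cv2.minAreaRect(p[:,:2].astype(np.float32))
        print(C[i].round(),S[i,4],'rect',np.round(r[0]),np.round(r[1]),round(r[2],1),'z95',np.percentile(p[:,2],[50,95,100]).round(1))
c=load('top');im=c['pixels']
a=cv2.resize(im[120:270,170:500],None,fx=2.4,fy=2.4,interpolation=cv2.INTER_CUBIC)
b=cv2.resize(im[175:255,260:350],None,fx=6,fy=6,interpolation=cv2.INTER_CUBIC)
cv2.imwrite('pics/b.png',b);print(b.shape)
```

```text
top bench z -0.8434488766031648 2.396144407228056
[320. 122.] 4544 rect [801. -93.] [780. 340.] 89.9 z95 [ 7.8 46.1 60.1]
[419.  98.] 25 rect [ 931. -518.] [20. 42.] 69.6 z95 [ 5.3 11.6 13.4]
[426.  97.] 23 rect [ 932. -546.] [18. 50.] 53.0 z95 [ 5.8 10.  12. ]
[446.  97.] 26 rect [ 926. -625.] [41. 33.] 85.3 z95 [ 5.  10.5 13.4]
[274.  99.] 21 rect [954.  46.] [27. 22.] 50.3 z95 [ 6.  10.4 12.5]
[412.  99.] 13 rect [ 925. -492.] [23. 17.] 13.3 z95 [ 8.  11.5 12. ]
[224. 100.] 15 rect [960. 246.] [28. 11.] 62.2 z95 [ 7.3 10.2 11.5]
[406. 100.] 14 rect [ 923. -470.] [20. 16.] 83.6 z95 [5.4 8.4 8.6]
[434. 100.] 13 rect [ 915. -578.] [31. 12.] 83.0 z95 [5.7 9.3 9.3]
[176. 104.] 19 rect [952. 433.] [24. 23.] 24.2 z95 [ 5.7  9.7 11. ]
[189. 125.] 489 rect [858. 381.] [178. 156.] 59.4 z95 [ 6.1 11.1 16.9]
[192. 104.] 14 rect [949. 369.] [24. 17.] 4.9 z95 [ 6.2 13.5 15.6]
[213. 105.] 61 rect [943. 285.] [66. 44.] 51.8 z95 [ 6.3 10.3 13.4]
[441. 106.] 48 rect [ 893. -602.] [38. 54.] 59.6 z95 [ 5.4 10.1 13.1]
[461. 105.] 15 rect [ 888. -685.] [16. 33.] 72.4 z95 [ 5.2 11.1 14.1]
[151. 105.] 15
[... 5295 characters left out ...]
5.5 z95 [3.8 4.9 5.2]
[123. 245.] 22 rect [893. 376.] [10. 63.] 85.7 z95 [3.9 5.5 6.5]
[138. 243.] 12 rect [872. 341.] [12. 24.] 74.8 z95 [4.1 4.9 5.1]
[131. 251.] 12 rect [848. 370.] [ 8. 44.] 76.1 z95 [4.2 4.8 4.9]
[112. 255.] 15 rect [864. 420.] [10. 61.] 75.0 z95 [4.  4.8 5.4]
[123. 257.] 19 rect [834. 399.] [44.  9.] 9.8 z95 [4.  5.3 5.5]
[112. 269.] 14 rect [802. 439.] [12. 21.] 18.2 z95 [4.  4.7 4.7]
[288. 293.] 145 rect [371. 178.] [93. 14.] 17.4 z95 [ 9.7 12.5 15.2]
[233. 304.] 312 rect [433. 300.] [ 18. 141.] 81.0 z95 [16.1 19.2 20.7]
[190. 318.] 383 rect [490. 388.] [ 31. 152.] 83.3 z95 [5.6 7.3 9.1]
[230. 353.] 246 rect [328. 385.] [55. 18.] 1.9 z95 [17.  19.1 20.9]
(480, 540, 3)
```

View pics/b.png

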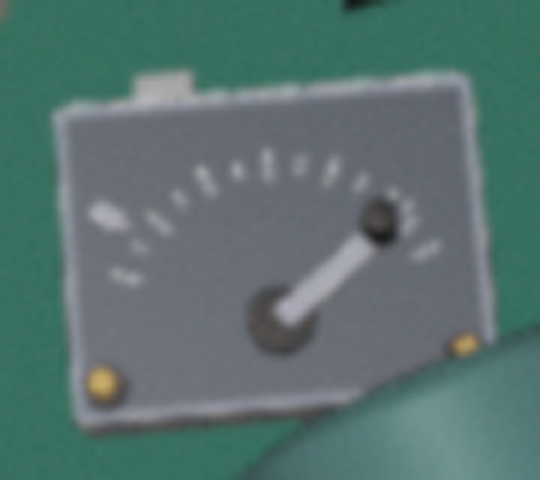

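The crop shows the lever hinge at (282,320), the grip at (380,217), the steel index at (108,215), the button guard at (163,87) and terminals at (103,382) and (463,345). Next I'll average frames and measure these poses.

```bash
cat >> h.py <<'E'
def avg(n,k):
    cs=[camera(n) for _ in range(k)]; c=dict(cs[0]); d=np.stack([x['range_z'] for x in cs]).astype(float); d[d<=0]=np.nan
    c['range_z']=np.nan_to_num(np.nanmedian(d,0)); c['pixels']=np.mean([x['pixels'] for x in cs],0).astype(np.uint8)
    np.savez(f'{n}.npz',**c); return c
def ray(c,uv,z):
    K,V=c['camera_matrix'],c['view']; uv=np.atleast_2d(uv).astype(float)
    d=np.stack([(uv[:,0]-K[0,2])/K[0,0],-(uv[:,1]-K[1,2])/K[1,1],-np.ones(len(uv))],1)@V[:3,:3]
    o=-V[:3,:3].T@V[:3,3]; return o+d*((z-o[2])/d[:,2])[:,None]
E
python3 - <<'E'
from h import *
from scipy import ndimage as nd
for n in('top','side'):
    c=avg(n,6); w=cloud(c); x,y,z=w[...,0],w[...,1],w[...,2]; im=c['pixels'].astype(int); hsv=cv2.cvtColor(c['pixels'],cv2.COLOR_BGR2HSV)
    b=(z<3)&(z>-5)&(x>300)&(x<800)&(y>50)&(y<400);print(n,'bench',np.median(z[b]).round(2),z[b].std().round(2))
    m=(x>360)&(x<620)&(y>-210)&(y<110)&(z>80)&(z<90); L,k=nd.label(m); i=np.argmax(np.bincount(L.ravel())[1:])+1
    p=w[L==i]; print('top rect',cv2.minAreaRect(p[:,:2].astype(np.float32)),np.median(p[:,2]))
    reg=(x>360)&(x<620)&(y>-210)&(y<110)
    gold=nd.label(reg&(hsv[...,0]<30)&(hsv[...,1]>120)&(hsv[...,2]>80))
    for j in range(1,gold[1]+1):
        uv=np.argwhere(gold[0]==j)[:,::-1]
        if len(uv)>3: print(' gold',len(uv),uv.mean(0).round(1),ray(c,uv.mean(0),118).round(1))
    # probe
    m=(x>340)&(x<530)&(y>255)&(y<335)&(z>5); p=w[m][:,:2]; u=np.linalg.svd(p-p.mean(0))[2][0]; u*=np.sign(u[0]); s=(p-p.mean(0))@u; t=(p-p.mean(0))@[-u[1],u[0]]
    print(' probe mean',p.mean(0).round(1),'yaw',np.arctan2(u[1],u[0]).round(3),'ends',(p.mean(0)+u*s.min()).round(),(p.mean(0)+u*s.max()).round(),'w',np.percentile(t,[2,98]).round(1),'z',np.percentile(z[m],[50,75,90]).round(1))
    # bottle / pack
    for nm,a in(('bottle',(590,760,60,220)),('pack',(600,780,-190,-20))):
        for lo,hi in((15,45),(45,80),(85,110),(125,148)):
            m=(x>a[0])&(x<a[1])&(y>a[2])&(y<a[3])&(z>lo)&(z<hi)
            if m.sum()>5: print(' ',nm,lo,hi,m.sum(),w[m].min(0).round(),w[m].max(0).round(), np.round(cv2.minAreaRect(w[m][:,:2].astype(np.float32))[2],1))
    m=(x>380)&(x<620)&(y>-450)&(y<-290)&(z>15)&(z<35); print(' tray rim',w[m].min(0).round(),w[m].max(0).round(),[np.round(v,1) for v in cv2.minAreaRect(w[m][:,:2].astype(np.float32))])
c=load('side'); cv2.imwrite('pics/s1.png',cv2.resize(c['pixels'][185:275,225:380],None,fx=5,fy=5,interpolation=cv2.INTER_CUBIC))
E
```

```text
top bench -0.5 1.74
top rect ((470.1639709472656, -53.871795654296875), (191.59918212890625, 249.8362579345703), 2.0633599758148193) 85.1891032629079
 probe mean [447.  293.9] yaw -0.155 ends [367. 306.] [503. 285.] w [-8.   9.4] z [15.6 18.  19.1]
  bottle 15 45 34 [626. 108.  16.] [662. 159.  44.] 23.0
  bottle 45 80 43 [626. 108.  45.] [661. 157.  80.] 25.7
  bottle 85 110 112 [627. 109.  86.] [677. 163. 110.] 14.8
  bottle 125 148 20 [641. 123. 125.] [667. 143. 148.] 55.0
  pack 15 45 364 [ 632. -169.   15.] [780. -65.  45.] 16.1
  pack 45 80 344 [ 633. -168.   45.] [780. -66.  54.] 15.7
 tray rim [ 398. -435.   16.] [ 601. -307.   30.] [array([ 500.7, -371.1]), array([201. , 120.8]), np.float64(2.6)]
side bench -0.42 0.65
top rect ((466.74151611328125, -50.079002380371094), (189.5487518310547, 247.88034057617188), 2.3277344703674316) 84.75925643442156
 gold 46 [320.7 236.2] [[379.   59.4 118. ]]
 probe mean [440.6 300.1] yaw -0.149 ends [365. 312.] [503. 291.] w [-9.6  7.2] z [16.8 17.6 18. ]
  bottle 15 45 161 [623. 117.  15.] [664. 166.  45.] 55.7
  bottle 45 80 199 [623. 116.  45.] [665. 166.  80.] 56.5
  bottle 85 110 182 [624. 116.  85.] [668. 166. 110.] 53.9
  bottle 125 148 60 [639. 128. 126.] [657. 151. 147.] 60.5
  pack 15 45 522 [ 629. -167.   15.] [778. -60.  45.] 16.8
  pack 45 80 146 [ 630. -163.   45.] [780. -65.  49.] 16.5
 tray rim [ 542. -391.   15.] [ 598. -304.   25.] [array([ 588.6, -337. ]), array([ 45.9, 100.2]), np.float64(33.7)]
```

View pics/s1.png

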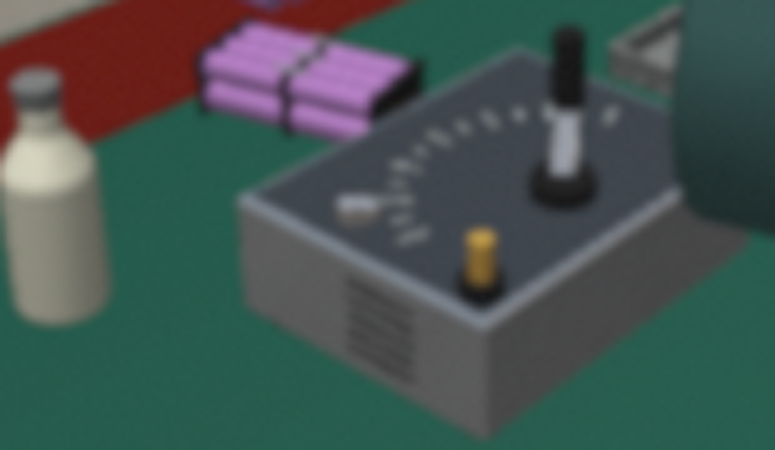

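The side crop shows the index block at (357,205), the grip top at (568,32), the hinge base at (563,185), the terminal at (481,235), and the bottle and pack standing clear of the controller front.

Run:
```python
from h import *
from scipy import ndimage as nd
yaw=0.038; R=np.array([[np.cos(yaw),-np.sin(yaw)],[np.sin(yaw),np.cos(yaw)]])
for n,ctr,ip,gp,hp in(('top',(470.2,-53.9),(278,210.8),(323,211),(307,228)),('side',(466.7,-50.1),(296.4,226),(338.5,193),(337.5,221))):
    c=load(n); g=cv2.cvtColor(c['pixels'],cv2.COLOR_BGR2GRAY).astype(float); hz=np.array(ctr)+R@[-45,0]; print(n,'hinge',hz.round(1), 'base px',ray(c,hp,88).round(1))
    def cen(p,r,bright,thr):
        v,u=np.mgrid[:400,:640]; m=(abs(u-p[0])<=r)&(abs(v-p[1])<=r); bg=np.median(g[m]); wt=np.clip((g-bg)*(1 if bright else -1)-thr,0,None)*m
        L,k=nd.label(wt>0); j=np.argmax([wt[L==i].sum() for i in range(1,k+1)])+1; wt=wt*(L==j); return np.array([(u*wt).sum(),(v*wt).sum()])/wt.sum(),int((wt>0).sum()),bg
    for thr in (12,25):
        q,k,bg=cen(ip,6,True,thr); P=ray(c,q,96 if n=='top' else 93)[0]; d=R.T@(P[:2]-hz); print(' index',q.round(1),k,bg,P.round(1),d.round(1),np.hypot(*d).round(1),'th',np.arctan2(d[1],d[0]).round(3))
    q,k,bg=cen(gp,6,False,20); P=ray(c,q,150)[0]; d=R.T@(P[:2]-hz); print(' grip',q.round(1),k,P.round(1),d.round(1),np.hypot(*d).round(1),np.arctan2(d[1],d[0]).round(3))
    w=cloud(c); m=(w[...,2]>125)&(w[...,2]<155)&(abs(w[...,0]-460)<120)&(abs(w[...,1]+50)<150); P=np.median(w[m],0); d=R.T@(P[:2]-hz); print(' grip cloud',m.sum(),P.round(1),d.round(1),np.hypot(*d).round(1),np.arctan2(d[1],d[0]).round(3))
    print(np.round(g[206:217,271:287]).astype(int) if n=='top' else '')
```

```text
top hinge [425.2 -55.6] base px [[424.7 -57.7  88. ]]
 index [277.5 210.6] 30 113.0 [490.8  43.2  96. ] [69.3 96.2] 118.6 th 0.947
 index [277.4 210.6] 19 113.0 [490.8  43.4  96. ] [69.3 96.4] 118.8 th 0.948
 grip [323.1 212.3] 41 [ 466.5 -116.   150. ] [ 39.  -61.9] 73.2 -1.009
 grip cloud 38 [ 471.2 -115.7  149.1] [ 43.6 -61.8] 75.6 -0.956
[[139 119 111 111 110 111 110 110 109 109 109 109 109 109 109 109]
 [139 119 111 111 112 115 113 111 109 110 109 109 109 109 109 109]
 [140 119 111 111 121 134 131 121 112 109 111 109 109 109 109 110]
 [142 121 113 119 140 158 159 148 128 117 112 111 111 114 115 111]
 [140 121 112 127 158 170 170 166 157 138 118 112 114 127 134 123]
 [139 123 113 120 143 165 170 170 166 149 125 113 112 127 147 140]
 [142 125 113 112 119 134 152 161 159 152 133 116 111 117 133 144]
 [141 126 114 112 111 115 126 131 129 131 121 113 111 111 116 129]
 [139 125 113 112 112 111 113 114 112 115 114 118 114 110 111 115]
 [138 127 114 112 111 110 111 111 112 112 119 134 127 118 112 111]
 [138 129 117 112 113 112 111 112 111 112 118 133 138 128 116 110]]
side hinge [421.7 -51.8] base px [[427.5 -62.8  88. ]]
 index [296.3 225.4] 51 77.0 [491.3  39.8  93. ] [73.  88.9] 115.0 th 0.884
 index [296.1 225.3] 33 77.0 [492.   39.8  93. ] [73.7 88.8] 115.4 th 0.878
 grip [338.4 195.9] 51 [451.1 -92.1 150. ] [ 27.9 -41.4] 49.9 -0.978
 grip cloud 70 [ 466.  -107.7  141.9] [ 42.2 -57.6] 71.4 -0.939
```

```bash
cat >> h.py <<'E'
from scipy.spatial.transform import Rotation as Ro
def rel(pos,rpy):
    s=sensors.state(); R=Ro.from_euler('xyz',s['tool_rot']); T=Ro.from_euler('xyz',rpy)
    print('clock',round(s['clock'],2),'pos',s['eef_pos'].round(1),'rpy',s['tool_rot'].round(3),'q6',s['q'][5].round(2),'F',s['wrist_force'].round(1),'w',round(s['gripper_width'],1))
    print('shift mm',R.inv().apply(np.array(pos)-s['eef_pos']).round(1),'turn',(R.inv()*T).as_rotvec().round(4))
def lev(th,ctr=(468.5,-52),yaw=0.038):
    a=th+yaw; return [ctr[0]-45*np.cos(yaw)+78*np.cos(a),ctr[1]-45*np.sin(yaw)+78*np.sin(a)],a
E
python3 - <<'E'
from h import *
p,a=lev(-0.97); print(p,a); rel(p+[200],[np.pi,0,a])
E
```

```text
[np.float64(470.03839081948786), np.float64(-116.3290808650398)] -0.9319999999999999
clock 0.7 pos [ 249.7 -654.   213.9] rpy [ 3.142 -0.     0.365] q6 -0.03 F [0.5 0.8 0.4] w 91.4
shift mm [ 397.6 -423.6   13.9] turn [ 0.     -0.      1.2968]
```

>>> drive_tool --pt "0.0265 -0.0282 0.001 0 0 0 -0.4" --pt "0.0265 -0.0282 0.001 0 0 0 -0.4" --pt "0.0265 -0.0282 0.001 0 0 0 -0.4" --pt "0.0265 -0.0282 0.001 0 0 0 -0.4" --pt "0.0265 -0.0282 0.001 0 0 0 -0.4" --pt "0.0265 -0.0282 0.001 0 0 0 -0.4" --pt "0.0265 -0.0282 0.001 0 0 0 -0.4" --pt "0.0265 -0.0282 0.001 0 0 0 -0.4" --pt "0.0265 -0.0282 0.001 0 0 0 -0.4" --pt "0.0265 -0.0282 0.001 0 0 0 -0.4" --pt "0.0265 -0.0282 0.001 0 0 0 -0.4" --pt "0.0265 -0.0282 0.001 0 0 0 -0.4" --pt "0.0265 -0.0282 0.001 0 0 0 -0.4" --pt "0.0265 -0.0282 0.001 0 0 0 -0.4" --pt "0.0265 -0.0282 0.001 0 0 0 -0.4" --pt "0 0 0 0 0 0.16 -0.4" --pt "0 0 0 0 0 0.16 -0.4" --pt "0 0 0 0 0 0.16 -0.4" --pt "0 0 0 0 0 0.16 -0.4" --pt "0 0 0 0 0 0.16 -0.4" --newtons 20

```text
clock: 3.2
eef_pos: [470.2, -117.0, 199.1]
tool_rot: [-3.142, -0.0, -0.441]
wrist_force: [-0.2, -0.8, -1.1]
gripper_width: 63.7
finger_force: 0.0
```

>>> drive_tool --pt "0 0 0 0 0 0.16 -0.4" --pt "0 0 0 0 0 0.16 -0.4" --pt "0 0 0 0 0 0.17 -0.4" --pt "0 0 0 0 0 0 -0.4"

```text
clock: 3.7
eef_pos: [470.2, -117.0, 199.1]
tool_rot: [-3.141, -0.0, -0.924]
wrist_force: [0.1, 0.4, -1.4]
gripper_width: 63.8
finger_force: 0.0
```

Run:
```python
from h import *
p,a=lev(-0.97); rel(p+[113],[np.pi,0,a])
c=grab('side'); cv2.imwrite('pics/s2.png',cv2.resize(c['pixels'][100:280,220:420],None,fx=3.3,fy=3.3,interpolation=cv2.INTER_CUBIC))
```

```text
clock 3.7 pos [ 470.2 -117.   199.1] rpy [-3.141 -0.    -0.924] q6 2.2 F [ 0.1  0.4 -1.4] w 63.8
shift mm [-0.6 -0.2 86.1] turn [-0.0001 -0.0002  0.0078]
```

View pics/s2.png

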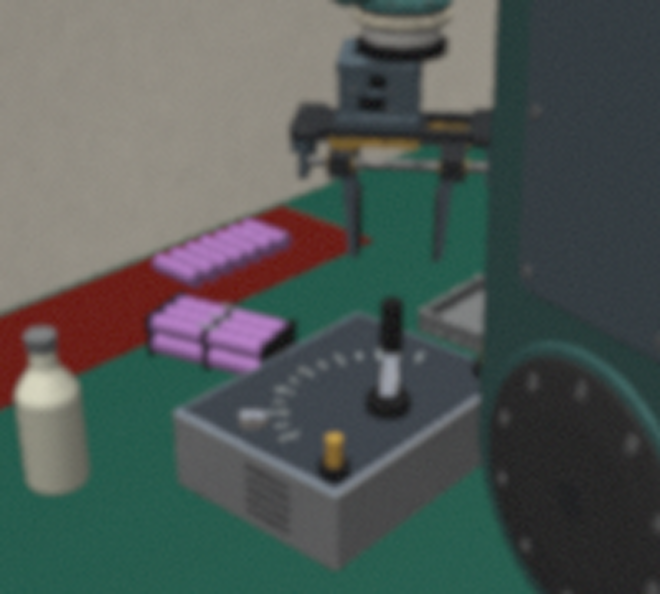

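The fingers' tips at (356,252) and (438,258) straddle the lever grip top at (391,300), and the path down is clear.

>>> drive_tool --pt "0 0 0.02 0 0 0 -0.4" --pt "0 0 0.02 0 0 0 -0.4" --pt "0 0 0.02 0 0 0 -0.4" --pt "0 0 0.02 0 0 0 -0.4" --pt "0 0 0.006 0 0 0 -0.4" --pt "0 0 0 0 0 0 1" --pt "0 0 0 0 0 0 1" --pt "0 0 0 0 0 0 1" --pt "0 0 0 0 0 0 1" --newtons 20

```text
clock: 4.88
eef_pos: [470.4, -117.0, 113.3]
tool_rot: [-3.141, -0.0, -0.925]
wrist_force: [0.1, 0.2, -0.8]
gripper_width: 26.6
finger_force: 0.8
```

Run:
```python
from h import *
c=load('side'); print('tcp px',proj(c,[470.2,-117,199.1]))
c=avg('top',3); cv2.imwrite('pics/t3.png',cv2.resize(c['pixels'][170:260,255:355],None,fx=6,fy=6,interpolation=cv2.INTER_CUBIC))
p,a=lev(-0.97); rel(p+[113],[np.pi,0,a])
```

```text
tcp px [[339.36735365 175.88926708]]
clock 5.03 pos [ 470.6 -117.1  113.3] rpy [-3.141e+00 -1.000e-03 -9.250e-01] q6 2.2 F [ 1.3 -0.8  2.9] w 21.5
shift mm [-0.9 -0.   0.3] turn [-0.0006 -0.0008  0.0068]
```

>>> drive_tool --pt "-0.0006 -0.0099 0 0 0 -0.127 1" --pt "-0.0006 -0.0099 0 0 0 -0.127 1" --pt "-0.0006 -0.0099 0 0 0 -0.127 1" --pt "-0.0006 -0.0099 0 0 0 -0.127 1" --pt "-0.0006 -0.0099 0 0 0 -0.127 1" --pt "-0.0006 -0.0099 0 0 0 -0.127 1" --pt "-0.0006 -0.0099 0 0 0 -0.127 1" --newtons 6

```text
clock: 5.9
eef_pos: [501.3, -57.2, 113.1]
tool_rot: [3.141, 0.001, -0.032]
wrist_force: [-4.1, -1.0, 6.2]
gripper_width: 22.0
finger_force: 6.0
```

>>> drive_tool --pt "-0.0006 -0.0099 0 0 0 -0.127 1" --pt "-0.0006 -0.0099 0 0 0 -0.127 1" --pt "-0.0006 -0.0099 0 0 0 -0.127 1" --pt "-0.0006 -0.0099 0 0 0 -0.127 1" --pt "-0.0006 -0.0099 0 0 0 -0.127 1" --pt "-0.0006 -0.0099 0 0 0 -0.127 1" --pt "-0.0006 -0.0099 0 0 0 -0.127 1" --pt "-0.0006 -0.0099 0 0 0 -0.127 1" --pt "0 0 0 0 0 0 1" --pt "0 0 0 0 0 0 1"

```text
clock: 7.15
eef_pos: [467.0, 10.3, 113.1]
tool_rot: [-3.141, 0.0, 0.979]
wrist_force: [-2.6, -0.9, 6.0]
gripper_width: 21.8
finger_force: 6.0
```

Run:
```python
from h import *
p,a=lev(0.942); rel(p+[113],[np.pi,0,a])
```

```text
clock 7.15 pos [467.   10.3 113.1] rpy [-3.141  0.     0.979] q6 0.56 F [-2.6 -0.9  6. ] w 21.8
shift mm [ 0.6 -0.4  0.1] turn [-0.0002  0.0002 -0.001 ]
```

Now I'll release the grip, lift and check the alignment.

>>> drive_tool --pt "0 0 0 0 0 0 0.2" --pt "0 0 0 0 0 0 0.2" --pt "0 0 0 0 0 0 0.2" --pt "0 0 -0.02 0 0 0 0.2" --pt "0 0 -0.04 0 0 0 0.2" --pt "0 0 -0.04 0 0 0 0.2"

```text
clock: 7.9
eef_pos: [466.8, 10.3, 213.9]
tool_rot: [-3.141, 0.0, 0.98]
wrist_force: [0.0, -0.4, -0.4]
gripper_width: 36.1
finger_force: 0.0
```

Run:
```python
from h import *
print(sensors.state()['eef_pos'])
a=avg('top',4); b=avg('side',4)
x=cv2.resize(a['pixels'][185:245,262:342],None,fx=5,fy=5,interpolation=cv2.INTER_CUBIC); y=cv2.resize(b['pixels'][185:265,265:360],None,fx=4.2,fy=3.75,interpolation=cv2.INTER_CUBIC)
cv2.imwrite('pics/s4.png',np.hstack([x[:300],y[:300]])); print(x.shape,y.shape)
```

```text
[466.79846019  10.34670461 213.89209946]
(300, 400, 3) (300, 399, 3)
```

View pics/s4.png

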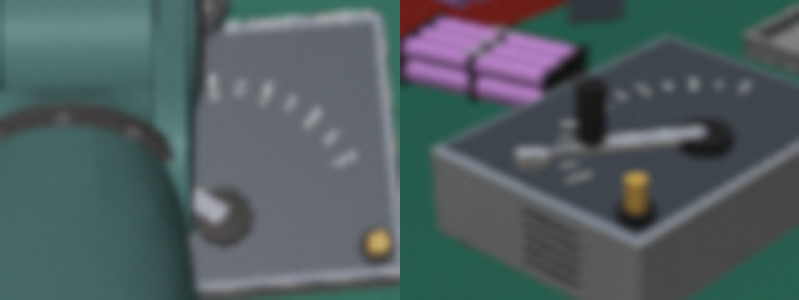

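The top view is blocked by the arm. The side crop shows the lever arm running from its hinge at (705,135) toward the index at (530,155). I'll move to above the probe and check again from the top.

Run:
```python
from h import *
rel([464.2,294,150],[np.pi,0,-.152])
```

```text
clock 8.3 pos [466.4  10.4 211.8] rpy [-3.14e+00  1.00e-03  9.80e-01] q6 0.56 F [ 0.3 -0.3  0.6] w 36.5
shift mm [ 234.4 -159.7   61.8] turn [-9.0000e-04  1.9000e-03  1.1317e+00]
```

>>> drive_tool --pt "0.0293 -0.02 0 0 0 0 -0.4" --pt "0.0293 -0.02 0 0 0 0 -0.4" --pt "0.0293 -0.02 0 0 0 0 -0.4" --pt "0.0293 -0.02 0 0 0 0 -0.4" --pt "0.0293 -0.02 0 0 0 0 -0.4" --pt "0.0293 -0.02 0 0 0 0 -0.4" --pt "0.0293 -0.02 0 0 0 0 -0.4" --pt "0.0293 -0.02 0 0 0 0 -0.4" --pt "0 0 0 0 0 0.16 -0.4" --pt "0 0 0 0 0 0.16 -0.4" --pt "0 0 0 0 0 0.16 -0.4" --pt "0 0 0 0 0 0.16 -0.4" --pt "0 0 0 0 0 0.16 -0.4" --pt "0 0 0 0 0 0.16 -0.4" --pt "0 0 0 0 0 0.17 -0.4"

```text
clock: 10.18
eef_pos: [464.4, 293.9, 211.8]
tool_rot: [3.14, 0.001, -0.156]
wrist_force: [0.4, 0.0, 0.1]
gripper_width: 63.8
finger_force: 0.0
```

Run:
```python
from h import *
rel([464.2,294,150],[np.pi,0,-.152])
a=avg('top',5); cv2.imwrite('pics/t5.png',cv2.resize(a['pixels'][180:255,190:345],None,fx=5,fy=5,interpolation=cv2.INTER_CUBIC))
```

```text
clock 10.18 pos [464.4 293.9 211.8] rpy [ 3.14e+00  1.00e-03 -1.56e-01] q6 2.25 F [0.4 0.  0.1] w 63.8
shift mm [-0.2 -0.1 61.8] turn [ 0.0011  0.0014 -0.0037]
```

View pics/t5.png

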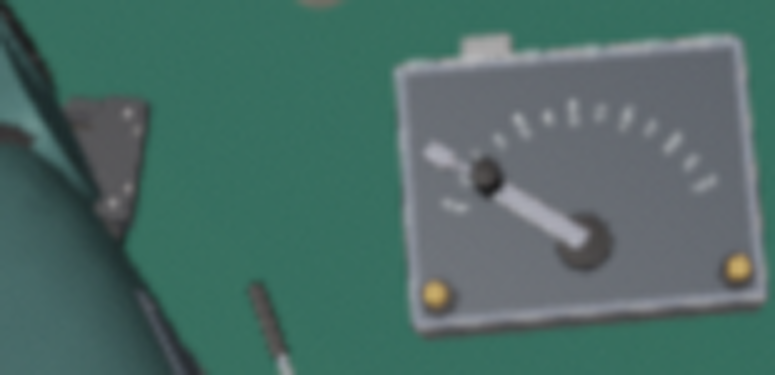

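The picture shows the lever arm running from its hinge at (583,240) through the grip at (487,177) to the index at (440,155), so it is nearly lined up. I'll put numbers on it.

Run:
```python
from h import *
from scipy import ndimage as nd
c=load('top'); im=c['pixels']; g=cv2.cvtColor(im,cv2.COLOR_BGR2GRAY).astype(float); hsv=cv2.cvtColor(im,cv2.COLOR_BGR2HSV)
f=lambda x,y:(190+x/5-.4,180+y/5-.4)
v,u=np.mgrid[:400,:640]
T=[]
for p in((435,295),(738,268)):
    q=f(*p); m=(np.hypot(u-q[0],v-q[1])<5); wt=np.clip(hsv[...,1].astype(float)-90,0,None)*(hsv[...,0]<35)*m; uv=np.array([(u*wt).sum(),(v*wt).sum()])/wt.sum(); T.append(ray(c,uv,118)[0][:2])
d=T[0]-T[1]; yaw=np.arctan2(-d[0],d[1]); ex=np.array([np.cos(yaw),np.sin(yaw)]); mid=(T[0]+T[1])/2; hinge=mid+30*ex
print('T',T,'len',np.hypot(*d),'yaw',yaw,'centre',mid+75*ex,'hinge',hinge)
def bright(p0,p1,rad,z,thr=125):
    a,b=np.array(f(*p0)),np.array(f(*p1)); t=np.clip(((u-a[0])*(b-a)[0]+(v-a[1])*(b-a)[1])/((b-a)@(b-a)),0,1)
    m=np.hypot(u-a[0]-t*(b-a)[0],v-a[1]-t*(b-a)[1])<rad; m&=(t>0)&(t<1); wt=np.clip(g-thr,0,None)[m]; P=ray(c,np.stack([u[m],v[m]],1),z)[:,:2]; mu=np.average(P,axis=0,weights=wt); C=np.cov(P.T,aweights=wt); e=np.linalg.eigh(C)[1][:,-1]; return mu,e
mu,e=bright((570,232),(505,188),3.5,100); e*=np.sign(e[1]); print('arm',mu,'ang',np.arctan2(e[1],e[0]),'from hinge',np.arctan2(*(mu-hinge)[::-1]))
mi,ei=bright((452,163),(422,146),3.5,96.5); ei*=np.sign(ei[1]); print('index',mi,'axis',np.arctan2(ei[1],ei[0]),'from hinge',np.arctan2(*(mi-hinge)[::-1]),np.hypot(*(mi-hinge)))
r=mi-mu; print('arm->index dir',np.arctan2(r[1],r[0]),'offset of index from arm line',e[0]*r[1]-e[1]*r[0], np.hypot(*r))
q=f(487,172); m=np.hypot(u-q[0],v-q[1])<6; wt=np.clip(85-g,0,None)*m; uv=np.array([(u*wt).sum(),(v*wt).sum()])/wt.sum(); print(uv)
for z in(140,150): G=ray(c,uv,z)[0][:2]; print('grip',G,np.arctan2(*(G-hinge)[::-1]),np.hypot(*(G-hinge)))
w=cloud(c); m=(abs(w[...,2]-146)<10)&(abs(w[...,0]-467)<25)&(abs(w[...,1]-10)<25); G=np.median(w[m],0);print('grip cloud',G,np.arctan2(*(G[:2]-hinge)[::-1]))
```

```text
T [array([388.89280476,  47.49811445]), array([ 396.08402576, -160.92732024])] len 208.549455733747 yaw 0.03448892645456119 centre [467.44381396 -54.12844618] hinge [422.47057474 -55.68014021]
arm [445.6577366  -23.30058994] ang 0.9789314246280579 from hinge 0.9493431331142611
index [490.8221668   43.38908038] axis 1.0621280655186944 from hinge 0.9668555428061493 120.36050268054379
arm->index dir 0.975514356357042 offset of index from arm line -0.2752238525037356 80.5440120821942
[287.51846966 215.62005277]
grip [463.10874357   6.12704382] 0.9891673715438651 73.97018834372405
grip [461.32896282   5.57034537] 1.0054534268730244 72.53686171465795
grip cloud [466.67463218  10.10656322 150.1756108 ] 0.9791587463826964
```

The lever points 0.976–0.979 rad and the direction to the index is 0.976, so the alignment is good. Next I'll grasp the probe.

>>> drive_tool --pt "0 0 0.04 0 0 0 -0.4" --pt "0 0 0.04 0 0 0 -0.4" --pt "0 0 0.04 0 0 0 -0.4" --pt "0 0 0.04 0 0 0 -0.4" --pt "0 0 0.03 0 0 0 -0.4" --pt "0 0 0.012 0 0 0 -0.4" --pt "0 0 0.0055 0 0 0 -0.4" --pt "0 0 0 0 0 0 1" --pt "0 0 0 0 0 0 1" --pt "0 0 0 0 0 0 1" --pt "0 0 0 0 0 0 1" --pt "0 0 0 0 0 0 1" --pt "0 0 0 0 0 0 1" --newtons 30

```text
clock: 12.05
eef_pos: [464.9, 294.2, 5.6]
tool_rot: [-3.142, -0.0, -0.15]
wrist_force: [-0.0, -1.0, 5.1]
gripper_width: 17.6
finger_force: 30.0
```

Run:
```python
from h import *
rel([464.2,294,100],[np.pi,0,.037])
```

```text
clock 12.05 pos [464.9 294.2   5.6] rpy [-3.142 -0.    -0.15 ] q6 2.24 F [-0.  -1.   5.1] w 17.6
shift mm [ -0.6   0.3 -94.4] turn [-0.000e+00 -1.000e-04 -1.872e-01]
```

>>> drive_tool --pt "0 0 -0.01 0 0 0 1" --pt "0 0 -0.03 0 0 0 1" --pt "0 0 -0.04 0 0 0 1" --pt "0 0 -0.04 0 0 0 1" --pt "0 0 -0.04 0 0 0 1" --pt "0 0 -0.04 0 0 0 1" --pt "0 0 -0.015 0 0 -0.0936 1" --pt "0 0 0 0 0 -0.0936 1" --pt "0 0 0 0 0 0 1"

```text
clock: 13.18
eef_pos: [464.7, 294.1, 221.0]
tool_rot: [-3.141, -0.0, 0.036]
wrist_force: [-0.0, -0.5, -0.8]
gripper_width: 17.5
finger_force: 30.0
```

Run:
```python
from h import *
rel([720,16.6,220],[np.pi,0,.037])
b=avg('side',4); s=sensors.state(); p=s['eef_pos']; R=Ro.from_euler('xyz',s['tool_rot']).as_matrix()
c=proj(b,p)[0].astype(int); print(c,'pred tip px',proj(b,p+R@[-100,0,-3.4]),'butt',proj(b,p+R@[40,0,-3.4]))
u0,v0=c[0]-70,c[1]-60; cv2.imwrite('pics/s6.png',cv2.resize(b['pixels'][v0:v0+120,u0:u0+140],None,fx=5,fy=5,interpolation=cv2.INTER_CUBIC)); print(u0,v0)
w=cloud(b); d=w-p; loc=d@R; m=(abs(loc[...,1])<14)&(abs(loc[...,2])<25)&(abs(loc[...,0])<140); q=loc[m]
for lo in range(-120,70,10):
    k=(q[:,0]>=lo)&(q[:,0]<lo+10)
    if k.any(): print(lo,k.sum(),np.median(q[k],0).round(1))
```

```text
clock 13.18 pos [464.7 294.1 221. ] rpy [-3.141 -0.     0.036] q6 2.06 F [-0.  -0.5 -0.8] w 17.5
shift mm [245.  286.6   1. ] turn [-0.0003 -0.0005 -0.0006]
[217 226] pred tip px [[246.93649017 242.26131794]] butt [[206.74701998 218.46523563]]
147 166
-110 4 [-101.6   -2.3   -4.6]
-100 19 [-95.2  -3.   -5.9]
-90 12 [-84.8  -3.7  -6.5]
-80 15 [-74.8  -3.9  -6.3]
-70 14 [-64.   -3.4  -6.6]
-60 14 [-54.4  -3.6  -6.7]
-50 60 [-45.9  -4.7  -7.3]
-40 36 [-35.3  -8.2 -11.5]
-30 38 [-25.   -7.9 -11.8]
-20 69 [-16.5   1.5 -12.6]
-10 26 [ -4.8   7.9 -14. ]
0 20 [  4.4   8.  -15.6]
10 5 [ 12.2   8.1 -19.6]
30 1 [35.2 -9.8 -5.9]
```

View pics/s6.png

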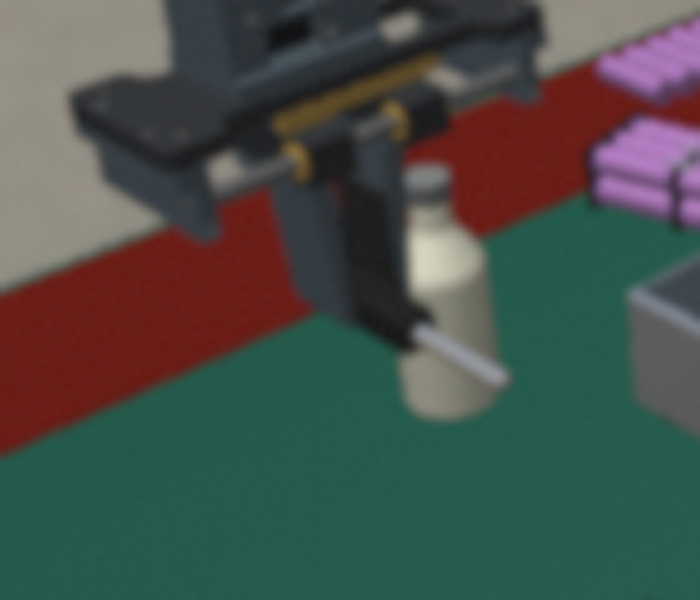

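The probe is held level with its rod tip at (507,378), and the bottle and pack have not been touched. I'll check the guard's position in the saved top view.

Run:
```python
from h import *
from scipy import ndimage as nd
c=load('top'); w=cloud(c)
print('pred guard top px',proj(c,[[468.5+105.5*.9993-60*.037,-52.8+105.5*.037+60,62]]))
hsv=cv2.cvtColor(c['pixels'],cv2.COLOR_BGR2HSV); m=np.zeros((400,640),bool); m[184:194,278:298]=1
g=m&(hsv[...,1]<70)
print(hsv[184:196,278:298,1]); 
L,k=nd.label(g)
for v in range(185,191):
    s=hsv[v,274:302,1].astype(float); print(v,end=' ')
    thr=80; idx=np.where(s<thr)[0]
    print(274+idx.min() if len(idx) else None, 274+idx.max() if len(idx) else None)
```

```text
pred guard top px [[286.33024422 189.98484443]]
[[128 131 133 131 129 130 132 129 130 130 130 130 127 130 130 130 131 130
  129 127]
 [130 131 129 131 129 127 127 129 126 126 124 122 123 126 130 130 129 129
  127 131]
 [131 131 131 128 116 111  96  93  90  79  75  71  62  77 111 127 130 129
  130 131]
 [128 129 131 114  78  49  39  35  31  24  21  15  10  24  72 122 130 130
  130 130]
 [130 129 129  99  43  13   6   3   5   3   3   2   0   9  57 117 129 126
  125 126]
 [129 129 131  94  34   3   2   2   2   2   2   3   3   3  44 101 102  89
   84  87]
 [124 123 117  82  29   3   1   1   1   3   2   2   2   2  22  47  45  37
   37  40]
 [ 66  55  52  39  16   6   4   3   6   6   6   6   6   8   9  15  16  16
   19  23]
 [ 17  13  13  11   9   7   9  12  14  17  20  21  22  19  20  19  19  21
   23  24]
 [ 25  21  20  19  19  19  19  22  24  24  25  29  27  25  26  25  27  27
   27  28]
 [ 27  25  26  26  24  27  25  25  26  26  26  26  27  27  27  27  27  27
   27  27]
 [ 24  24  24  24  27  27  24  25  25  25  25  25  25  27  27  27  25  25
   25  27]]
185 None None
186 287 291
187 282 292
188 282 292
189 282 301
190 282 301
```

>>> drive_tool --pt "0.0239 0.0288 0 0 0 0 1" --pt "0.0239 0.0288 0 0 0 0 1" --pt "0.0239 0.0288 0 0 0 0 1" --pt "0.0239 0.0288 0 0 0 0 1" --pt "0.0239 0.0288 0 0 0 0 1" --pt "0.0239 0.0288 0 0 0 0 1" --pt "0.0239 0.0288 0 0 0 0 1" --pt "0.0239 0.0288 0 0 0 0 1" --pt "0.0239 0.0288 0 0 0 0 1" --pt "0.0239 0.0288 0 0 0 0 1" --pt "0 0 0 0 0 0 1"

```text
clock: 14.75
eef_pos: [715.4, 13.4, 219.9]
tool_rot: [3.141, 0.0, 0.034]
wrist_force: [-0.1, 0.3, -0.8]
gripper_width: 18.0
finger_force: 30.0
```

>>> drive_tool --pt "0 0 0.03 0 0 0 1" --pt "0 0 0.03 0 0 0 1" --pt "0 0 0.03 0 0 0 1" --pt "0 0 0.03 0 0 0 1" --pt "0 0 0.03 0 0 0 1" --pt "0 0 0.02 0 0 0 1" --pt "0 0 0.009 0 0 0 1" --pt "0 0 0 0 0 0 1"

```text
clock: 15.75
eef_pos: [714.2, 15.3, 41.4]
tool_rot: [-3.142, 0.0, 0.037]
wrist_force: [0.2, 0.3, -0.1]
gripper_width: 17.8
finger_force: 30.0
```

Run:
```python
from h import *
rel([714,15.2,41.6],[np.pi,0,.037])
a=avg('top',3); b=avg('side',3)
x=cv2.resize(a['pixels'][135:205,245:335],None,fx=4.4,fy=4.4,interpolation=cv2.INTER_CUBIC); y=cv2.resize(b['pixels'][140:260,210:330],(396,308),interpolation=cv2.INTER_CUBIC)
cv2.imwrite('pics/p7.png',np.hstack([x,y]));print(x.shape,y.shape)
s=sensors.state(); p=s['eef_pos']; R=Ro.from_euler('xyz',s['tool_rot']).as_matrix(); print('pred tip',proj(a,p+R@[-102,0,-3.4]),'rod base',proj(a,p+R@[-47,0,-3.4]))
```

```text
clock 15.75 pos [714.2  15.3  41.4] rpy [-3.142  0.     0.037] q6 1.52 F [ 0.2  0.3 -0.1] w 17.8
shift mm [-0.3  0.1 -0.2] turn [-0.      0.0003 -0.    ]
(308, 396, 3) (308, 396, 3)
pred tip [[286.10958549 180.15979922]] rod base [[284.99561377 165.8489568 ]]
```

View pics/p7.png

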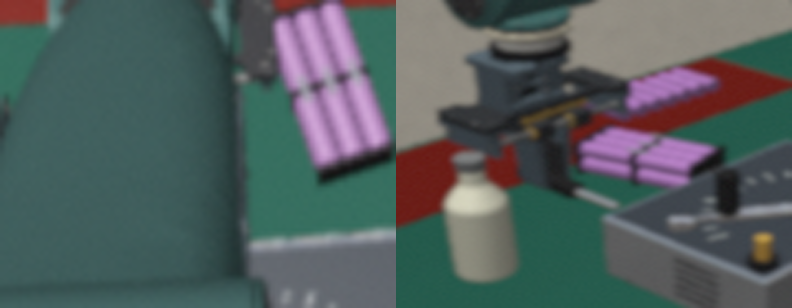

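The top view is blocked by the arm. The side half shows the rod at (595,197) level and pointing at the front, with the bottle at (480,220) and the pack both clear. I'll advance in small steps and watch the force.

>>> drive_tool --pt "-0.006 0 0 0 0 0 1" --pt "-0.006 0 0 0 0 0 1" --pt "-0.006 0 0 0 0 0 1" --pt "-0.006 0 0 0 0 0 1" --pt "-0.004 0 0 0 0 0 1" --pt "-0.004 0 0 0 0 0 1" --pt "-0.004 0 0 0 0 0 1"

```text
clock: 16.92
eef_pos: [678.1, 13.8, 41.4]
tool_rot: [-3.142, -0.0, 0.037]
wrist_force: [0.9, -0.2, -0.8]
gripper_width: 17.7
finger_force: 30.0
```

>>> drive_tool --pt "-0.003 0 0 0 0 0 1" --pt "-0.003 0 0 0 0 0 1" --pt "0 0 0 0 0 0 1"

```text
clock: 17.3
eef_pos: [672.2, 13.6, 41.4]
tool_rot: [-3.142, 0.0, 0.037]
wrist_force: [-0.6, 0.0, -0.9]
gripper_width: 17.9
finger_force: 30.0
```

>>> drive_tool --pt "-0.002 0 0 0 0 0 1" --pt "-0.002 0 0 0 0 0 1" --pt "0 0 0 0 0 0 1"

```text
clock: 17.68
eef_pos: [668.5, 13.5, 41.6]
tool_rot: [3.142, -0.001, 0.037]
wrist_force: [1.7, 0.2, -0.2]
gripper_width: 17.7
finger_force: 30.0
```

>>> drive_tool --pt "-0.002 0 0 0 0 0 1" --pt "-0.001 0 0 0 0 0 1" --pt "0 0 0 0 0 0 1"

```text
clock: 18.05
eef_pos: [665.6, 13.4, 41.6]
tool_rot: [-3.142, -0.001, 0.037]
wrist_force: [3.2, 1.0, 0.4]
gripper_width: 17.7
finger_force: 30.0
```

>>> drive_tool --pt "-0.001 0 0 0 0 0 1" --pt "-0.001 0 0 0 0 0 1" --pt "0 0 0 0 0 0 1"

```text
clock: 18.42
eef_pos: [663.4, 13.3, 41.5]
tool_rot: [3.142, -0.0, 0.037]
wrist_force: [4.2, 0.3, -0.1]
gripper_width: 17.9
finger_force: 30.0
```

>>> drive_tool --pt "-0.001 0 0 0 0 0 1" --pt "-0.0005 0 0 0 0 0 1" --pt "0 0 0 0 0 0 1"

```text
clock: 18.8
eef_pos: [662.8, 13.3, 41.8]
tool_rot: [3.142, -0.002, 0.037]
wrist_force: [7.7, 0.3, -1.1]
gripper_width: 17.7
finger_force: 30.0
```

>>> drive_tool --pt "-0.001 0 0 0 0 0 1" --pt "0 0 0 0 0 0 1" --pt "0 0 0 0 0 0 1"

```text
clock: 19.18
eef_pos: [662.6, 13.2, 42.1]
tool_rot: [3.141, -0.004, 0.037]
wrist_force: [10.6, 1.3, -0.9]
gripper_width: 17.6
finger_force: 30.0
```

The force jumped to 10.6 N with the motion stalled after about 6 mm of travel, so the button is fully in. I'll retract and lift.

>>> drive_tool --pt "0.005 0 0 0 0 0 1" --pt "0.01 0 0 0 0 0 1" --pt "0.015 0 0 0 0 0 1" --pt "0.015 0 0 0 0 0 1" --pt "0.01 0 0 0 0 0 1" --pt "0 0 -0.02 0 0 0 1" --pt "0 0 -0.04 0 0 0 1" --pt "0 0 -0.04 0 0 0 1" --pt "0 0 -0.04 0 0 0 1" --pt "0 0 -0.04 0 0 0 1" --pt "0 0 0 0 0 0 1"

```text
clock: 20.55
eef_pos: [717.2, 15.2, 226.5]
tool_rot: [3.141, -0.006, 0.037]
wrist_force: [0.8, -0.2, 0.9]
gripper_width: 17.6
finger_force: 30.0
```

Run:
```python
from h import *
rel([532,-368.6,220],[np.pi,0,.045])
```

```text
clock 20.55 pos [717.2  15.2 226.5] rpy [ 3.141 -0.006  0.037] q6 1.52 F [ 0.8 -0.2  0.9] w 17.6
shift mm [-199.4  376.7    5.4] turn [ 0.0003 -0.0061 -0.008 ]
```

>>> drive_tool --pt "-0.0181 0.0342 0 0 0 0 1" --pt "-0.0181 0.0342 0 0 0 0 1" --pt "-0.0181 0.0342 0 0 0 0 1" --pt "-0.0181 0.0342 0 0 0 0 1" --pt "-0.0181 0.0342 0 0 0 0 1" --pt "-0.0181 0.0342 0 0 0 0 1" --pt "-0.0181 0.0342 0 0 0 0 1" --pt "-0.0181 0.0342 0 0 0 0 1" --pt "-0.0181 0.0342 0 0 0 0 1" --pt "-0.0181 0.0342 0 0 0 0 1" --pt "-0.0181 0.0342 0 0 0 0 1" --pt "0 0 0 0 0 0 1"

```text
clock: 22.05
eef_pos: [529.2, -369.6, 221.3]
tool_rot: [-3.141, 0.001, 0.035]
wrist_force: [0.7, 1.1, -0.1]
gripper_width: 18.0
finger_force: 30.0
```

Run:
```python
from h import *
rel([532,-368.6,12],[np.pi,0,.045])
b=avg('top',3); s=sensors.state(); p=s['eef_pos']; w=cloud(b); x,y,z=[w[...,i] for i in range(3)]
for n in('top','side'):
    b=avg(n,3); x,y,z=np.moveaxis(cloud(b),-1,0); im=b['pixels']; m=(x>370)&(x<630)&(y>-460)&(y<-280)&(z>12)&(z<34); print(n,m.sum(),np.round([x[m].min(),x[m].max(),y[m].min(),y[m].max()]))
    R=Ro.from_euler('xyz',s['tool_rot']).as_matrix(); print(proj(b,p).round(),'tip',proj(b,p+R@[-102,0,-3.4]).round(1),'tray c',proj(b,[500.7,-371.1,5]).round())
c=load('side'); cv2.imwrite('pics/p8.png',cv2.resize(c['pixels'][110:240,300:470],None,fx=4,fy=4,interpolation=cv2.INTER_CUBIC))
```

```text
clock 22.05 pos [ 529.2 -369.6  221.3] rpy [-3.141e+00  1.000e-03  3.500e-02] q6 0.89 F [ 0.7  1.1 -0.1] w 18.0
shift mm [  2.9  -0.8 209.3] turn [-0.0002  0.0006 -0.0105]
top 7 [ 407.  599. -434. -308.]
[[399. 185.]] tip [[402.8 215.6]] tray c [[390. 207.]]
side 76 [ 541.  598. -375. -304.]
[[374. 142.]] tip [[400.6 148.2]] tray c [[378. 201.]]
```

View pics/p8.png

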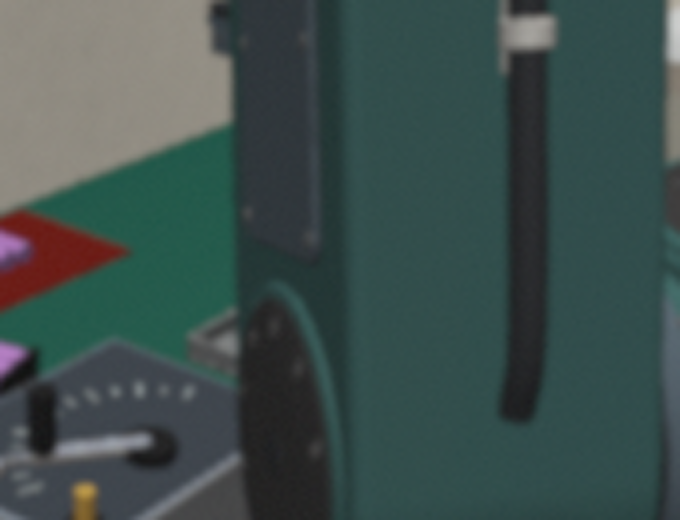

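The arm hides the tray in both views; only its corner shows, at (215,345). I'll lower to a known height and watch the force.

>>> drive_tool --pt "0.003 0 0.04 0 0 0 1" --pt "0 0 0.04 0 0 0 1" --pt "0 0 0.04 0 0 0 1" --pt "0 0 0.04 0 0 0 1" --pt "0 0 0.025 0 0 0 1" --pt "0 0 0.01 0 0 0 1" --pt "0 0 0.01 0 0 0 1" --pt "0 0 0 0 0 0 1"

```text
clock: 23.5
eef_pos: [533.9, -368.0, 16.6]
tool_rot: [3.141, -0.0, 0.037]
wrist_force: [0.2, -0.1, -0.6]
gripper_width: 18.1
finger_force: 30.0
```

>>> drive_tool --pt "0 0 0.004 0 0 0 1" --pt "0 0 0.001 0 0 0 1" --pt "0 0 0 0 0 0 1"

```text
clock: 23.88
eef_pos: [533.9, -368.0, 11.7]
tool_rot: [3.141, -0.0, 0.037]
wrist_force: [-0.1, -0.5, -0.4]
gripper_width: 17.6
finger_force: 30.0
```

Next I'll release gently, lift, and swing well clear so both cameras can see.

>>> drive_tool --pt "0 0 0.0007 0 0 0 1" --pt "0 0 0 0 0 0 0.3" --pt "0 0 0 0 0 0 0.3" --pt "0 0 0 0 0 0 0.3" --pt "0 0 -0.01 0 0 0 0.3" --pt "0 0 -0.03 0 0 0 0.3" --pt "0 0 -0.04 0 0 0 0.3" --pt "0 0 -0.04 0 0 0 0.3" --pt "0 0 -0.04 0 0 0 0.3" --pt "0 0 -0.04 0 0 0 0.3" --pt "-0.03 0.03 0 0 0 0 0.3" --pt "-0.03 0.03 0 0 0 0 0.3" --pt "-0.03 0.03 0 0 0 0 0.3" --pt "-0.03 0.03 0 0 0 0 0.3" --pt "-0.03 0.03 0 0 0 0 0.3" --pt "-0.03 0.03 0 0 0 0 0.3" --pt "-0.03 0.03 0 0 0 0 0.3" --pt "-0.03 0.03 0 0 0 0 0.3" --pt "-0.03 0.03 0 0 0 0 0.3" --pt "0 0 0 0 0 0 0.3"

```text
clock: 26.38
eef_pos: [272.0, -649.4, 211.4]
tool_rot: [3.141, -0.0, 0.034]
wrist_force: [0.1, 0.4, -0.5]
gripper_width: 32.2
finger_force: 0.0
```

Run:
```python
from h import *
c=avg('top',3); x=cv2.resize(c['pixels'][130:260,170:430],None,fx=3,fy=3,interpolation=cv2.INTER_CUBIC); cv2.imwrite('pics/t9.png',x)
w=cloud(c); x,y,z=np.moveaxis(w,-1,0); g=cv2.cvtColor(c['pixels'],cv2.COLOR_BGR2GRAY)
m=(x>405)&(x<595)&(y>-425)&(y<-315)&(g<70)&(z<40); print('dark in tray',m.sum(),np.median(w[m],0).round(1),w[m].min(0).round(),w[m].max(0).round())
```

```text
dark in tray 68 [ 529.6 -367.8   23.1] [ 492. -375.   17.] [ 565. -360.   28.]
```

View pics/t9.png

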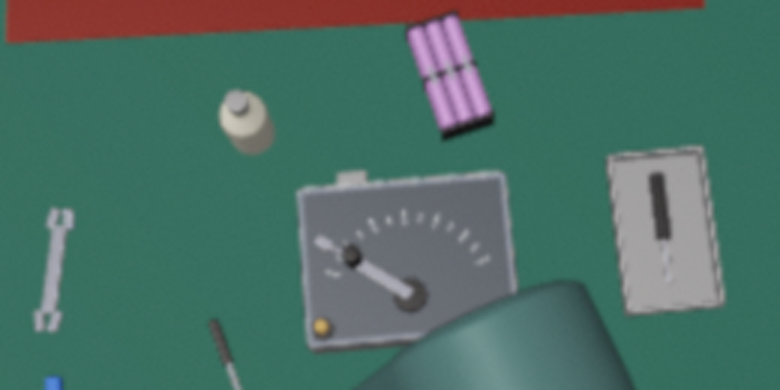

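The probe lies flat in the correct tray at (662,225). The lever points at the index at (325,243), and the bottle, pack and spanner have not moved.

```bash
python3 -c "
from h import *
print(ctrl.close_job())"
```

```text
the job is handed in; nothing more can be done
None
```

The job is handed in: the lever is lined up with the index to about 0.01 rad, the probe pressed the button to its stop, and the probe lies flat in the 200 x 120 mm tray with the battery pack, bottle and spanner undisturbed.

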